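# Right the tipped jar and unscrew its tight lid

## Task

One of the three square blue jars, the one with the red lid, has tipped over in the wooden jar rack: stand it upright on its base in the rack's lane between its two neighbours, lid still on. With the rack bracing the jar, unscrew the tight lid anticlockwise until the thread lets go, then raise it straight up just clear of the mouth and finish while holding it there level, right above the mouth and about a centimetre clear of it, the jar staying upright in the lane. Leave the two white-lidded jars standing in their places and do not disturb the cup, tin, salt shaker and matchbox.

Things in the scene. Friction and masses are not known exactly. Their poses are not given: they have to be found in the camera images.
- rack: Dark wooden jar rack fixed to the worktop, 81 x 384 mm, board 8 mm thick, two rails 12 mm wide along it, their tops 22 mm above the worktop. The lane between the rails is 57 mm wide (the jar has 1.5 mm play a side, so cannot turn), 360 mm long, along the rack's y. Origin: centre of the underside, z up. A wall cabinet hangs 0.44 m above the worktop from x = 0.57 on.
- jar: Square blue stoneware jar, 0.2 to 0.4 kg with a heavy foot (held lightly by the lid it swings base down), lying in the lane on a flat side, red lid towards the rack's +y. Body 54 x 54 mm, 62 mm high; round white neck (34 mm) with its mouth 80 mm above the base; 84 mm high with lid. Origin: centre of its base, 8 mm above the worktop when standing in the lane; z from base to mouth.
- jar_mouth (a point): Centre of the jar's mouth, on its axis, 80 mm above its base.
- lid: Round red ribbed screw lid, 53 mm in diameter and 18 mm high, 0.04 kg, a top 4 mm thick, open below. Origin: centre of its lower rim; z up through its top. Screwed on, its lower rim is 66 mm above the jar's base, 14 mm below the mouth.
- jar_thread (a joint): Turn of the lid on the jar's thread in rad: 0 tight, growing anticlockwise seen from above. It takes about 0.35 N m to turn, and it stays where it is left. From 1.15 on the thread has let go and the lid lifts straight off; a stop is felt at 1.45. It lags a gripper's turn by up to 0.2 from play. The lid does not rise by itself as it turns.
- jar_a: Neighbour: an identical blue jar, 84 mm high, with a white lid, standing loose in the lane on the base side (-y) of the tipped jar, at least 90 mm clear of its base. Origin: centre of its base.
- jar_b: Neighbour: another such white-lidded jar, standing loose in the lane on the lid side (+y) of the tipped jar, at least 25 mm clear of its lid. Origin: centre of its base.
- cup: Bystander: white spotted espresso cup with a handle, 63 x 92 x 55 mm, on the worktop. Origin: centre of its underside.
- tin: Bystander: small food tin, 57 mm diameter, 72 mm high. Origin: centre of its underside.
- salt: Bystander: salt shaker, 44 mm diameter, 90 mm high. Origin: centre of its underside.
- matches: Bystander: matchbox, 36 x 56 x 16 mm. Origin: centre of its underside.
Mind the look-alikes: they are no part of the job. Of the things like the lid, leave any that is turquoise or yellow; of the rest the larger one is meant.

How it is judged:
On the way, in this order (a step that is already met when the one before it is completed fails the run):
1. the tipped jar stands upright on its base in the lane, its lid still screwed on (angle between jar's own z axis and vertical below 0.12 rad and height (world z) of jar between 0.003 and 0.014 m and x of jar in the frame of rack between -0.006 and 0.006 m and y of jar in the frame of rack between -0.15 and 0.15 m and z of lid in the frame of jar below 0.072 m and value of joint jar_thread below 0.5 rad), for 0.2 s.
2. the lid is unscrewed until the thread lets go, the jar standing in the lane (angle between jar's own z axis and vertical below 0.12 rad and height (world z) of jar between 0.003 and 0.014 m and x of jar in the frame of rack between -0.006 and 0.006 m and y of jar in the frame of rack between -0.15 and 0.15 m and value of joint jar_thread above 1 rad), for 0.1 s.
At the end, for the whole second after the job is handed in: Lid held level (0.15 rad), still, its rim 2 to 35 mm above the mouth and within 12 mm of centre, not touching the jar; jar upright (0.12 rad) on its base in the lane, untouched by the robot; neighbours upright; neighbours and other things within 20 mm of their starts (angle between each of jar, jar_a, jar_b's own z axis and vertical below 0.12 rad and height (world z) of jar between 0.003 and 0.014 m and x of jar in the frame of rack between -0.006 and 0.006 m and y of jar in the frame of rack between -0.15 and 0.15 m and z of lid in the frame of jar between 0.082 and 0.115 m and horizontal distance between lid and jar_mouth below 0.012 m and angle between lid's own z axis and vertical below 0.15 rad and contact force between the fingers and lid above 1 N and contact force between lid and jar below 0.1 N and contact force between each of the arm, the fingers and jar below 0.5 N and linear speed of each of lid, jar below 0.02 m/s and distance of each of jar_a, jar_b, cup, tin, salt, matches from where it was at the start of the episode below 0.02 m); the arm keeps its last pose, push and grip.
It fails at once if a neighbouring jar is tipped or pushed more than 20 mm (angle between any of jar_a, jar_b's own z axis and vertical above 0.35 rad or distance of any of jar_a, jar_b from where it was at the start of the episode above 0.02 m).
It fails at once if the cup, tin, salt shaker or matchbox is moved more than 20 mm (distance of any of cup, tin, salt, matches from where it was at the start of the episode above 0.02 m).
It fails at once if the lid is forced off before the thread has let go (z of lid in the frame of jar above 0.078 m and value of joint jar_thread below 0.9 rad).
It also fails if it takes over 48 s, if anything falls off the work surface, if the arm or the gripper's body presses on something with over 40 N, if the wrist force passes 120 N, or if a joint passes its speed limit or range.

## Robot

A 6-joint arm with a two-finger parallel gripper is mounted at the origin on a cart in front of the work surface, level with it; the furniture and walls round the work are solid. World frame = base frame: x ahead of the robot, y to its left, z up, the work surface at z = 0. Lengths are in m, angles in rad, forces in N, time in s.
With the tool pointing down it reaches from about 0.325 to 0.775 m from the base axis. Payload 5.5 kg.
Tool frame: the origin (TCP) lies on the mounting face of the last link; the fingertips stand 182 mm ahead of it and the grasp point (between the pads) lies 163 mm ahead of it (ctrl.tip_reach is the distance from the TCP to the fingertips, in m); z points along the fingers, y is the line along which they close (so a half turn about z gives the same grasp; the last joint's range is limited). The gripper opens to 88 mm and grips with 3 to 60 N. Pads are 20 mm wide; open, the fingers measure 115 mm over their backs; the gripper's body (75 mm by 178 mm) begins 61 mm behind the grasp point.
Start: joints at [-1.175, 0.091, 1.231, -0, 1.82, -0.057], TCP at [0.262, -0.54, 0.405] pointing down, gripper open.
Joint ranges: [-2.87, 2.87], [-0.86, 2.18], [0.17, 2.46], [-1.51, 4.65], [0.06, 2.69], [-2.65, 2.65]. Speed limits (rad/s): [2.57, 2.57, 3.01, 3.14, 3.14, 3.14].

## Interface

Orientations are given as a unit quaternion [w, x, y, z].
In Python, from cell import ctrl gives the robot as it stands.
- The arm moves only by the tool jog_arm, never from a script. Its argument "plan" is a list of rows, each a list of 3 entries, a list of its own where there are three numbers: the closure, from -1 (fully open) to 1 (shut), then the shift along the world's x, y, z in units of 30 mm (1.0 is 30 mm), then the turn about the world's z in units of 5 degrees (1.0 is 5 degrees). In form: [[claw, [dx, dy, dz], spin], ...]. A call has 1 to 10 rows; each row shifts and turns the commanded pose from where the row before left it; what a row does not reach is not made up. A row lasts 1/12 s, in which the tool goes at most 41.7 mm and 7.16 degrees, less where a joint would pass 70% of its speed; a pose out of reach is approached as far as the arm can. A call is refused whole if a number of a shift passes 1 or a number of a turn 1, either way. A call with a gripper value outside its range is refused whole. The fingers move at their own pace and stop on an object; the grip force is fixed at half the most. Time passes only in rows, so rows that do not move let the fingers close. It gives the time, the measured TCP pose, the force, the opening and the grip force at its end, in the units of the state.
- ctrl.get_obs(): the state, without advancing time (a new reading comes with each control period).
- ctrl.snapshot(name): name is "side" or "top" or "wrist"; returns the picture (420x560x3 uint8, blue, green, red); there is no depth.
- ctrl.camera_params(name): a dict with "fx", "fy", "cx", "cy" (pixels), "rvec" (rotation vector, rad) and "tvec" (3), from world to camera coordinates, as OpenCV has them. Camera axes: x right, y down, z forward; pixel columns grow to the right and rows downward; lengths in m; the calibration is good to about 2 mm. A picture is of the moment at which its call begins: read the wrist's pose just before it. camera_params takes no time and is no camera call; for the wrist camera it gives the pose at the moment of the call.
- ctrl.finish_job(): hands the job in; it is judged then, once.
Trained networks look in the newest picture that a camera, given by its name, has taken for a name from the list of things; names that differ only in an ending like _2 or _b are one class to them, and where a whole thing is asked for, a point or a joint stands for the part that bears it (a point fixed in the world has none). Each returns a list of dicts, best first, with "confidence" (0 to 1); they miss things now and then, are a little off and sometimes report something else, mostly with a low value. They report only what shows in the picture. A call takes as long as a camera call. They do not tell look-alikes from the thing itself.
- ctrl.silhouettes(camera, name): "region" (420x560 bool, what is visible of it) and "rect" ([left, top, right, bottom] in pixels, round what is visible of it).
The state is a dict: "clock": time; "joint_pos": joint angles; "qvel": joint speeds; "effort": joint torques, N m; "position": TCP position; "eef_rot": TCP orientation; "contact_force": force on the tool from outside, world axes, zero at the start; "moment": the same for the moment, N m; "grip_width": finger opening in m; "grip_force": force on a finger pad.
Only numpy, scipy, OpenCV 4.12 (cv2) and the standard library are available. Lean on these libraries where they do the work, as an engineer would, in place of code of your own. Each camera call takes 0.05 s, during which the arm holds its last target. There are 200 camera calls.

## Working session

There is one attempt and no reset: what is moved stays moved. The work goes in short steps, Python scripts to look and compute and a tool call to move; the robot and the scene stay as the last step left them, time stands still between calls to the robot, and variables do not carry over. Pictures are saved under pics/ and viewed, at most 10 in all, crops included, and the job is handed in when it is done.

Besides the shell and the picture viewer there is one more tool, called after "Call:" as a command line: name --argument value ..., lists and objects as JSON in quotes. jog_arm: Moves the arm, as the interface text tells. Its arguments: {"type":"object","properties":{"plan":{"type":"array"}},"required":["plan"]}

```bash
mkdir -p pics; ls; cat > h.py <<'E'
import numpy as np, cv2
from cell import ctrl
def cam(n):
    p=ctrl.camera_params(n); K=np.array([[p['fx'],0,p['cx']],[0,p['fy'],p['cy']],[0,0,1.]])
    return K,cv2.Rodrigues(np.array(p['rvec'],float))[0],np.array(p['tvec'],float).ravel()
def px2w(n,uv,z):
    K,R,t=cam(n); d=R.T@np.linalg.solve(K,np.array([uv[0],uv[1],1.])); c=-R.T@t
    return c+d*(z-c[2])/d[2]
def w2px(n,P):
    K,R,t=cam(n); q=K@(R@np.asarray(P,float)+t); return q[:2]/q[2]
def snap(n,f):
    im=ctrl.snapshot(n); cv2.imwrite('pics/'+f,im); return im
E
python3 - <<'E'
from h import *
print(ctrl.get_obs())
a=snap('top','top0.png'); b=snap('side','side0.png')
for n in ['top','side']:
    K,R,t=cam(n); print(n,-R.T@t,R[2],K[0,0])
    for k in ['lid','jar','rack','cup','tin','salt','matches']:
        for d in ctrl.silhouettes(n,k):
            m=d['region']; ys,xs=np.nonzero(m); print(n,k,round(d['confidence'],2),np.round(d['rect']),m.sum(),xs.mean().round(),ys.mean().round())
E
```

```text
pics
{'clock': 0.0, 'joint_pos': array([-1.17474755e+00,  9.18309178e-02,  1.23189052e+00,  2.16282754e-05,
        1.81980164e+00, -5.66991115e-02]), 'qvel': array([ 0.00068247, -0.00242033,  0.00067818, -0.00137684,  0.00041108,
       -0.00037019]), 'effort': array([-1.71391814e-03, -4.46455050e+01, -4.06447828e+01,  6.98893005e-02,
        2.94048968e-02, -1.37957995e-04]), 'position': array([ 0.26248331, -0.53959196,  0.40352066]), 'eef_rot': array([-9.53121622e-04,  9.74485602e-01,  2.24447946e-01, -1.52654880e-04]), 'contact_force': array([0.13229597, 0.20175049, 0.24279438]), 'moment': array([ 0.04117852, -0.03141186,  0.03001186]), 'grip_force': 0.0, 'grip_width': 0.087529572753354}
top [ 0.40277156 -0.09528839  1.10344855] [ 0.11243294 -0.00781842 -0.99362856] 439.48535205582533
top lid 0.75 [210. 225. 220. 242.] 167 216.0 234.0
top lid 0.65 [194. 151. 208. 176.] 332 199.0 162.0
top lid 0.64 [240. 272. 256. 290.] 223 247.0 279.0
top lid 0.63 [199. 274. 223. 294.] 381 211.0 284.0
top jar 0.94 [172. 225. 201. 251.] 608 186.0 237.0
top jar 0.71 [220. 217. 250. 245.] 718 234.0 
[... 504 characters left out ...]
] 286 219.0 281.0
side lid 0.51 [255. 210. 273. 231.] 200 265.0 220.0
side lid 0.45 [310. 222. 327. 239.] 217 318.0 230.0
side lid 0.3 [335. 146. 361. 172.] 498 347.0 156.0
side jar 0.94 [252. 196. 282. 229.] 544 271.0 207.0
side jar 0.64 [228. 210. 263. 256.] 1209 247.0 233.0
side jar 0.61 [282. 154. 306. 196.] 794 293.0 174.0
side rack 0.84 [222. 177. 317. 268.] 1617 270.0 226.0
side rack 0.51 [252. 197. 285. 229.] 532 270.0 207.0
side cup 0.81 [334. 146. 362. 170.] 496 348.0 156.0
side cup 0.45 [257. 210. 269. 231.] 177 265.0 220.0
side tin 0.58 [139. 206. 166. 244.] 943 150.0 224.0
side salt 0.8 [291. 125. 307. 158.] 353 300.0 142.0
side matches 0.73 [168. 210. 198. 227.] 358 183.0 219.0
```

```bash
python3 - <<'E'
import cv2,numpy as np
a=cv2.imread('pics/top0.png')[125:305,130:420]; b=cv2.imread('pics/side0.png')[110:300,130:370]
cv2.imwrite('pics/top0c.png',cv2.resize(a,None,fx=2.7,fy=2.7,interpolation=cv2.INTER_CUBIC))
cv2.imwrite('pics/side0c.png',cv2.resize(b,None,fx=3,fy=3,interpolation=cv2.INTER_CUBIC))
E
```

```text
(no output)
```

View pics/top0c.png

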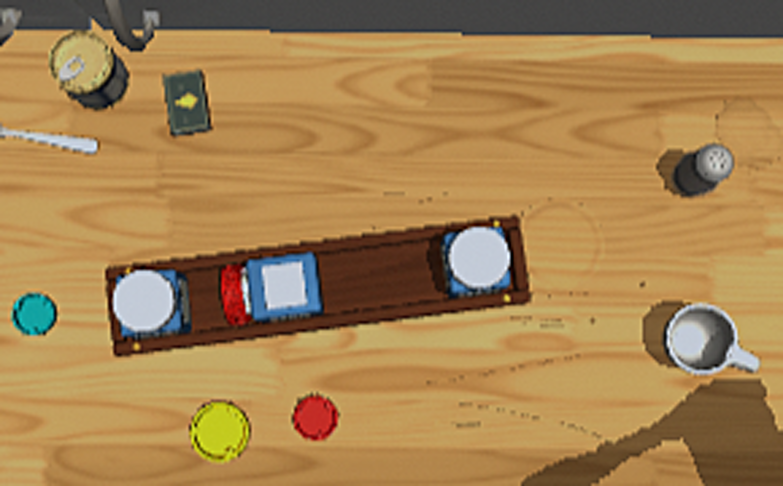

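View pics/side0c.png

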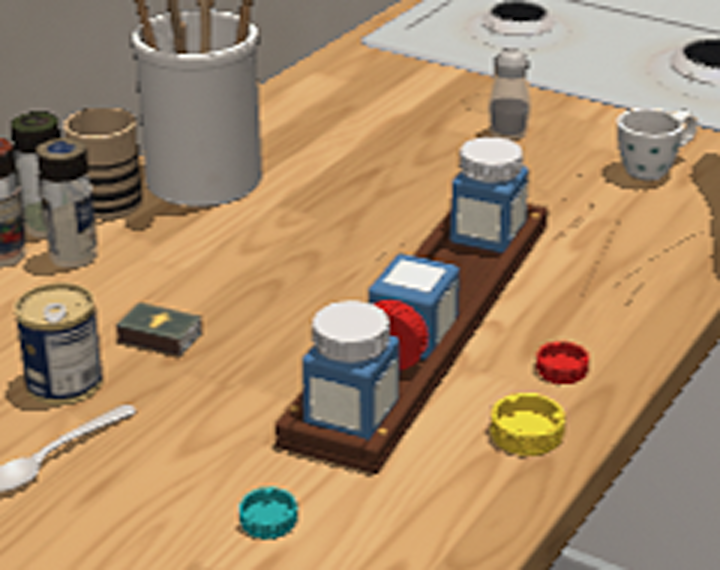

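The top view has +y to the left. The tipped jar is at crop (285,286), with its red lid at (235,293) facing jar_b (147,300); jar_a is at (480,258). The red lid by itself at (315,417) is smaller, so it is a decoy. The side view agrees with this.

```bash
python3 - <<'E'
from h import *
im=cv2.imread('pics/top0.png')
ctrl.snapshot('top')
def full(n,k): return ctrl.silhouettes('top',k)
# rack
m=np.zeros((420,560),np.uint8)
for d in full('top','rack')[:1]+full('top','jar')[:3]: m|=d['region'].astype(np.uint8)
r=ctrl.silhouettes('top','rack')[0]['region']
# outline of rack on rail tops z=22
hull=cv2.convexHull(np.argwhere(r)[:,::-1].astype(np.int32)).reshape(-1,2)
W=np.array([px2w('top',p,0.022)[:2] for p in hull],np.float32)
print('rack',cv2.minAreaRect(W),cv2.boxPoints(cv2.minAreaRect(W)).round(4).tolist())
hsv=cv2.cvtColor(im,cv2.COLOR_BGR2HSV)
white=((hsv[...,1]<40)&(hsv[...,2]>170)).astype(np.uint8)
red=(((hsv[...,0]<6)|(hsv[...,0]>174))&(hsv[...,1]>170)&(hsv[...,2]>90)).astype(np.uint8)
blue=((hsv[...,0]>98)&(hsv[...,0]<118)&(hsv[...,1]>100)&(hsv[...,2]>120)).astype(np.uint8)
for nm,mk,z in [('white',white,.092),('red',red,.0615),('blue',blue,.062)]:
    n,l,s,c=cv2.connectedComponentsWithStats(mk)
    for i in range(1,n):
        if s[i,4]>60 and 165<c[i][0]<340 and 200<c[i][1]<300:
            pts=np.argwhere(l==i)[:,::-1]
            w=np.array([px2w('top',p,z)[:2] for p in pts],np.float32)
            print(nm,s[i],c[i].round(1),px2w('top',c[i],z).round(4),cv2.minAreaRect(w))
for k in ['tin','salt','cup','matches']:
    pass
E
```

```text
rack ((0.4875515401363373, -0.03729027509689331), (0.08351138234138489, 0.38213011622428894), 8.181753158569336) [[0.4189999997615814, 0.14589999616146088], [0.4733999967575073, -0.23240000009536743], [0.5561000108718872, -0.22050000727176666], [0.5016999840736389, 0.15780000388622284]]
white [297 209  22  22 383] [307.2 219.8] [ 0.5065 -0.179   0.092 ] ((0.5073087215423584, -0.17984576523303986), (0.048960309475660324, 0.04866797849535942), 0.2396031618118286)
white [227 222  16  17 226] [234.8 230.1] [ 0.481  -0.0121  0.092 ] ((0.480940043926239, -0.012123016640543938), (0.03530313819646835, 0.0335751436650753), 7.743312835693359)
white [172 225  22  23 393] [182.6 235.8] [0.4664 0.1075 0.092 ] ((0.46618854999542236, 0.10773841291666031), (0.05064401775598526, 0.04822440445423126), 1.7610762119293213)
red [212 223  11  23 157] [215.9 234.3] [0.4729 0.0349 0.0615] ((0.4732840657234192, 0.034775279462337494), (0.053736139088869095, 0.020188333466649055), 13.187902450561523)
red [239 272  16  16 205] [246.4 279.4] [ 0.3677 -0.0392  0.0615] ((0.3674162030220032, -0.03940185159444809), (0.03483222424983978, 0.035251472145318985), 0.5612634420394897)
blue [222 219  27  24 280] [234.5 230.7] [ 0.4818 -0.0091  0.062 ] ((0.4824712574481964, -0.009460259228944778), (0.05194218456745148, 0.05900711566209793), 7.644284725189209)
```

Call:
jog_arm --plan '[[-1, [0.36, 0.96, 0], 0.72], [-1, [0.36, 0.96, 0], 0.72], [-1, [0.36, 0.96, 0], 0.72], [-1, [0.36, 0.96, 0], 0.72], [-1, [0.36, 0.96, 0], 0.72], [-1, [0.36, 0.96, 0], 0.72], [-1, [0.36, 0.96, 0], 0.72], [-1, [0.36, 0.96, 0], 0.72], [-1, [0.36, 0.96, 0], 0.72], [-1, [0.36, 0.96, 0], 0.72]]'

```text
clock: 1.83
position: [0.3706, -0.2501, 0.4048]
eef_rot: [0.0, 0.857, 0.516, 0.0]
contact_force: [0.4, 1.6, -0.5]
grip_width: 0.088
grip_force: 0.0
```

Call:
jog_arm --plan '[[-1, [0.36, 0.96, -0.2], 0.72], [-1, [0.36, 0.96, -0.2], 0.72], [-1, [0.36, 0.96, -0.2], 0.72], [-1, [0.36, 0.96, -0.2], 0.72], [-1, [0.36, 0.96, -0.2], 0.72], [-1, [0.36, 0.96, -0.2], 0.72], [-1, [0.36, 0.96, -0.2], 0.72], [-1, [0.36, 0.96, -0.2], 0.72], [-1, [0.36, 0.96, -0.2], 0.72], [-1, [0.36, 0.96, -0.2], 0.72]]'

```text
clock: 2.67
position: [0.4787, 0.0381, 0.3446]
eef_rot: [0.0, 0.655, 0.755, 0.0]
contact_force: [-0.5, 0.1, 0.5]
grip_width: 0.0879
grip_force: 0.0
```

Call:
jog_arm --plan '[[-1, [0, 0, 0], 0], [-1, [0, 0, 0], 0]]'

```text
clock: 2.83
position: [0.4785, 0.0376, 0.3441]
eef_rot: [-0.0, 0.656, 0.755, -0.001]
contact_force: [-0.1, 0.1, -0.7]
grip_width: 0.0881
grip_force: 0.0
```

```bash
cat >> h.py <<'E'
def tool():
    o=ctrl.get_obs(); q=o['eef_rot']; from scipy.spatial.transform import Rotation as Ro
    R=Ro.from_quat([q[1],q[2],q[3],q[0]]).as_matrix(); a=np.degrees(np.arctan2(R[1,1],R[0,1]))
    print('clk',round(o['clock'],2),'tcp',o['position'].round(4),'yang',a.round(2),'z',R[:,2].round(3),'j6',o['joint_pos'][5].round(3),'F',o['contact_force'].round(1),'M',o['moment'].round(2),'w',round(o['grip_width'],4),'g',o['grip_force'])
    return o,R
E
python3 - <<'E'
from h import *
tool(); im=snap('wrist','w0.png'); K,R,t=cam('wrist'); print(-R.T@t,R[2])
E
```

```text
clk 2.83 tcp [0.4785 0.0376 0.3441] yang 8.08 z [-0.001 -0.    -1.   ] j6 -0.134 F [-0.1  0.1 -0.7] M [-0.05 -0.05  0.03] w 0.0881 g 0.0
[0.46966128 0.10196297 0.3246535 ] [ 0.03418676 -0.24414452 -0.96913607]
```

View pics/w0.png

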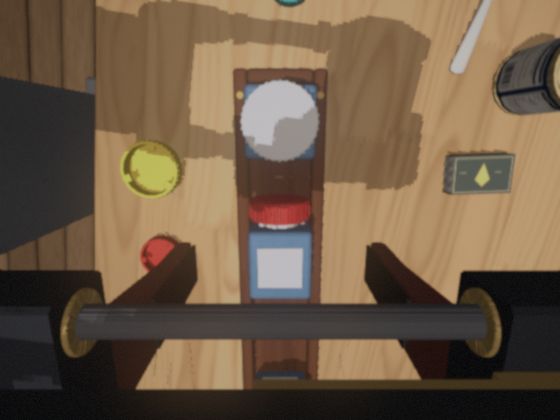

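The wrist view shows the red lid at (280,211), the jar body below it at (280,265) and jar_b's white lid at (280,120). The fingers line up across the lane.

```bash
python3 - <<'E'
from h import *
im=cv2.imread('pics/w0.png'); hsv=cv2.cvtColor(im,cv2.COLOR_BGR2HSV)
red=(((hsv[...,0]<6)|(hsv[...,0]>174))&(hsv[...,1]>150)&(hsv[...,2]>60)).astype(np.uint8); red[:,:220]=0
n,l,s,c=cv2.connectedComponentsWithStats(red); i=1+np.argmax(s[1:,4]); print(s[i],c[i])
white=((hsv[...,1]<60)&(hsv[...,2]>120)).astype(np.uint8)
x0,y0,w,h=s[i][:4]; col=l[:, int(x0+w/2)]==i; rows=np.nonzero(col)[0]; print(rows.min(),rows.max())
u=x0+(w-1)/2
print('lid edges z.035',px2w('wrist',(x0,c[i][1]),.037).round(4),px2w('wrist',(x0+w-1,c[i][1]),.037).round(4))
print('lid rim top z.0615',px2w('wrist',(u,rows.min()),.0615).round(4),px2w('wrist',(u,rows.max()),.0615).round(4))
b=((hsv[...,0]>98)&(hsv[...,0]<118)&(hsv[...,1]>90)&(hsv[...,2]>60)).astype(np.uint8)
n,l,s,c=cv2.connectedComponentsWithStats(b)
for k in range(1,n):
    if s[k,4]>300: print('blue',s[k],[px2w('wrist',p,.062).round(4)[:2] for p in [(s[k,0],s[k,1]+s[k,3]/2),(s[k,0]+s[k,2]-1,s[k,1]+s[k,3]/2),(280,s[k,1]),(280,s[k,1]+s[k,3]-1)]])
E
```

```text
[ 249  195   62   29 1403] [280.11047755 210.19957234]
201 222
lid edges z.035 [0.4516 0.0295 0.037 ] [0.5053 0.037  0.037 ]
lid rim top z.0615 [0.4766 0.0467 0.0615] [0.479  0.0292 0.0615]
```

Call:
jog_arm --plan '[[-1, [-0.03, 0, -0.9], 0], [-1, [0, 0, -0.9], 0], [-1, [0, 0, -0.9], 0], [-1, [0, 0, -0.9], 0], [-1, [0, 0, -0.9], 0], [-1, [0, 0, 0], 0], [-1, [0, 0, 0], 0]]'

```text
clock: 3.47
position: [0.4771, 0.0353, 0.2092]
eef_rot: [-0.001, 0.657, 0.754, -0.001]
contact_force: [-0.5, 1.0, 0.9]
grip_width: 0.0877
grip_force: 0.0
```

Call:
jog_arm --plan '[[-0.15, [0, 0, 0], 0], [-0.15, [0, 0, 0], 0], [-0.15, [0, 0, 0], 0], [-0.15, [0, 0, 0], 0], [-0.15, [0, 0, 0], 0], [-0.15, [0, 0, 0], 0]]'

```text
clock: 3.97
position: [0.4777, 0.0365, 0.2102]
eef_rot: [0.0, 0.656, 0.754, 0.0]
contact_force: [0.4, 0.9, 0.9]
grip_width: 0.0522
grip_force: 15.4
```

Call:
jog_arm --plan '[[-0.18, [0, 0, 0], 0], [-0.18, [0, 0, 0], 0], [-0.18, [0, 0, 0], 0], [-0.18, [0, 0, 0], 0]]'

```text
clock: 4.3
position: [0.4777, 0.0365, 0.2101]
eef_rot: [0.0, 0.656, 0.754, 0.0]
contact_force: [-0.2, 0.9, 4.0]
grip_width: 0.052
grip_force: 14.6
```

Call:
jog_arm --plan '[[-0.2, [0, 0, 0], 0], [-0.2, [0, 0, 0], 0], [-0.2, [0, 0, 0], 0], [-0.2, [0, 0, 0], 0]]'

```text
clock: 4.63
position: [0.4776, 0.0365, 0.2098]
eef_rot: [0.0, 0.656, 0.754, 0.0]
contact_force: [0.4, 1.9, 4.2]
grip_width: 0.0529
grip_force: 2.4
```

Call:
jog_arm --plan '[[-0.19, [0, 0, 0], 0], [-0.19, [0, 0, 0], 0], [-0.19, [0, 0, 0.25], 0], [-0.19, [0, 0, 0.25], 0], [-0.19, [0, -0.1, 0.25], 0], [-0.19, [0, -0.1, 0.25], 0], [-0.19, [0.04, -0.2, 0.25], 0], [-0.19, [0, 0, 0], 0]]'

```text
clock: 5.3
position: [0.4793, 0.0235, 0.2494]
eef_rot: [0.001, 0.657, 0.754, 0.001]
contact_force: [-0.9, -0.2, 0.2]
grip_width: 0.0524
grip_force: 7.9
```

```bash
python3 - <<'E'
from h import *
tool(); im=snap('side','s1.png'); cv2.imwrite('pics/s1c.png',cv2.resize(im[130:290,180:360],None,fx=3,fy=3,interpolation=cv2.INTER_CUBIC))
E
```

```text
clk 5.3 tcp [0.4793 0.0235 0.2494] yang 7.9 z [ 0.003 -0.001 -1.   ] j6 -0.16 F [-0.9 -0.2  0.2] M [0.   0.   0.02] w 0.0524 g 7.87567064166069
```

View pics/s1c.png

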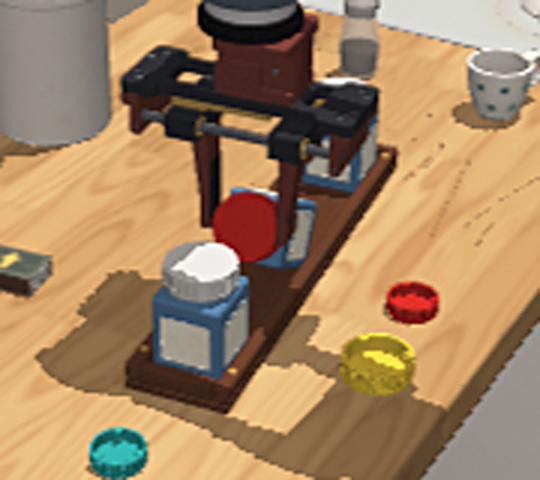

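The lid face is turned to the camera at crop (245,228), and the jar is tilting up with its base still in the lane behind. I'll carry on.

Call:
jog_arm --plan '[[-0.19, [0.03, -0.2, 0.2], 0], [-0.19, [0.03, -0.2, 0.2], 0], [-0.19, [0.03, -0.2, 0.2], 0], [-0.19, [0.03, -0.2, 0.2], 0], [-0.19, [0.03, -0.2, 0], 0], [-0.19, [0.03, -0.2, 0], 0], [-0.19, [0.02, -0.1, 0], 0], [-0.19, [0, 0, 0], 0], [-0.19, [0, 0, 0], 0], [-0.19, [0, 0, 0], 0]]'

```text
clock: 6.18
position: [0.4849, -0.0145, 0.2717]
eef_rot: [0.0, 0.656, 0.754, 0.0]
contact_force: [-2.0, -0.2, 4.8]
grip_width: 0.0522
grip_force: 7.9
```

```bash
python3 - <<'E'
from h import *
tool(); im=snap('side','s2.png'); cv2.imwrite('pics/s2c.png',cv2.resize(im[130:290,180:360],None,fx=4,fy=3.7,interpolation=cv2.INTER_CUBIC))
E
```

```text
clk 6.18 tcp [ 0.4849 -0.0145  0.2717] yang 7.94 z [ 0.001  0.    -1.   ] j6 -0.239 F [-2.  -0.2  4.8] M [-0.03  0.07  0.05] w 0.0522 g 7.9103560745716095
```

View pics/s2c.png

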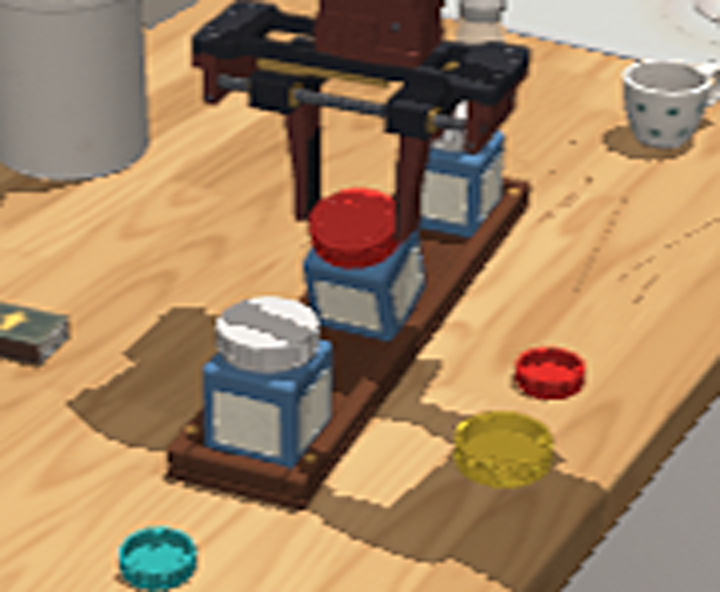

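```bash
python3 - <<'E'
from h import *
for z in (.092,.1,.107): print(z,w2px('side',[.4849,-.0145,z]).round(1))
print(w2px('side',[.4664,.1075,.092]).round(1))
im=cv2.imread('pics/s2.png'); hsv=cv2.cvtColor(im,cv2.COLOR_BGR2HSV)
red=(((hsv[...,0]<6)|(hsv[...,0]>174))&(hsv[...,1]>150)&(hsv[...,2]>90)).astype(np.uint8)
n,l,s,c=cv2.connectedComponentsWithStats(red)
for i in range(1,n):
    if s[i,4]>100: print(s[i],c[i])
for y in (-.0145,-.03): 
  for zb in (0.008,.023):
    for dx,dy in ((-1,1),(1,1)):
        a=np.radians(8); R=np.array([[np.cos(a),-np.sin(a)],[np.sin(a),np.cos(a)]])
        xy=np.array([.4849-.142*(y+.0145),y])+R@np.array([dx*.027,dy*.027]); print(y,zb,dx,dy,w2px('side',[*xy,zb]).round(1),w2px('side',[*xy,zb+.062]).round(1))
E
```

```text
0.092 [268.5 188.8]
0.1 [268.5 185.8]
0.107 [268.6 183.1]
[246.8 215.8]
[257 181  22  21 386] [268.16062176 191.0880829 ]
[309 224  17  14 197] [317.12182741 230.39593909]
-0.0145 0.008 -1 1 [274.3 227.8] [274.9 205.1]
-0.0145 0.008 1 1 [253.1 222.6] [253.  200.2]
-0.0145 0.023 -1 1 [274.5 222.4] [275.  199.4]
-0.0145 0.023 1 1 [253.  217.3] [253.  194.5]
-0.03 0.008 -1 1 [276.8 224.3] [277.4 201.8]
-0.03 0.008 1 1 [255.7 219.3] [255.7 196.9]
-0.03 0.023 -1 1 [276.9 219. ] [277.5 196.2]
-0.03 0.023 1 1 [255.7 214. ] [255.7 191.4]
```

The jar is tilted about 25–30° (base towards -y), because the +y face looks foreshortened. It will right itself at that tilt, so I'll loosen the grip a little and lower.

Call:
jog_arm --plan '[[-0.2, [0, 0, 0], 0], [-0.2, [0, 0, 0], 0], [-0.2, [0, 0, -0.1], 0], [-0.2, [0, 0, -0.1], 0], [-0.2, [0, 0, -0.1], 0], [-0.2, [0, 0, 0], 0]]'

```text
clock: 6.73
position: [0.4847, -0.0145, 0.261]
eef_rot: [-0.0, 0.656, 0.754, -0.0]
contact_force: [0.6, -0.3, 1.5]
grip_width: 0.0527
grip_force: 2.5
```

```bash
python3 - <<'E'
from h import *
tool(); im=snap('side','s3.png'); cv2.imwrite('pics/s3c.png',cv2.resize(im[130:290,180:360],None,fx=4,fy=3.7,interpolation=cv2.INTER_CUBIC))
E
```

```text
clk 6.73 tcp [ 0.4847 -0.0145  0.261 ] yang 7.95 z [-0.001  0.    -1.   ] j6 -0.239 F [ 0.6 -0.3  1.5] M [-0.15 -0.18 -0.02] w 0.0527 g 2.453525885939598
```

View pics/s3c.png

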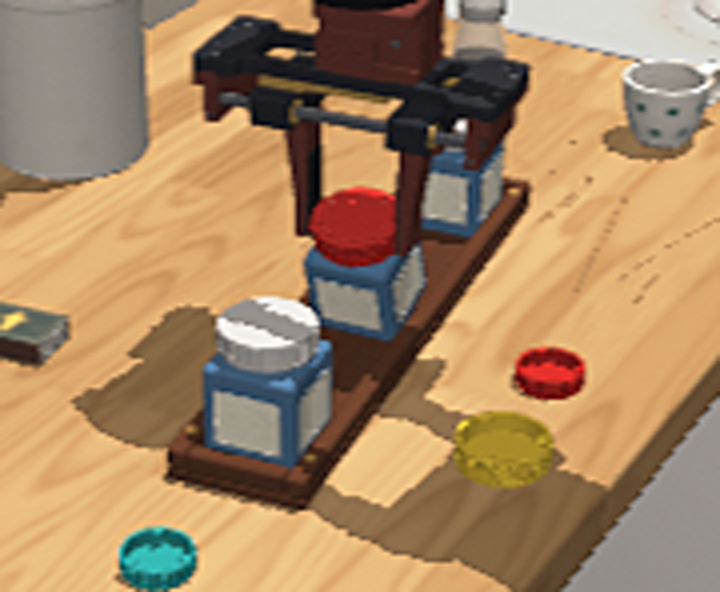

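The lid hasn't moved, at crop (355,225), and the fingers have slid down along it. So the jar is resting on its +y base edge at about 22° tilt. I'll pull the lid towards -y to swing it upright.

Call:
jog_arm --plan '[[-0.195, [0, 0, 0], 0], [-0.195, [0.03, -0.2, 0.03], 0], [-0.195, [0.03, -0.2, 0], 0], [-0.195, [0.03, -0.2, 0], 0], [-0.195, [0.03, -0.2, 0], 0], [-0.195, [0, 0, 0], 0], [-0.21, [0, 0, 0], 0], [-0.22, [0, 0, 0], 0], [-0.22, [0, 0, 0], 0]]'

```text
clock: 7.53
position: [0.4885, -0.0386, 0.2634]
eef_rot: [0.0, 0.656, 0.754, 0.0]
contact_force: [-0.8, -0.1, 0.6]
grip_width: 0.0535
grip_force: 0.4
```

```bash
python3 - <<'E'
from h import *
tool(); im=snap('side','s4.png'); cv2.imwrite('pics/s4c.png',cv2.resize(im[130:290,180:360],None,fx=4,fy=3.7,interpolation=cv2.INTER_CUBIC))
E
```

```text
clk 7.53 tcp [ 0.4885 -0.0386  0.2634] yang 7.94 z [ 0.001 -0.    -1.   ] j6 -0.287 F [-0.8 -0.1  0.6] M [-0.18  0.03  0.02] w 0.0535 g 0.4443131200969219
```

View pics/s4c.png

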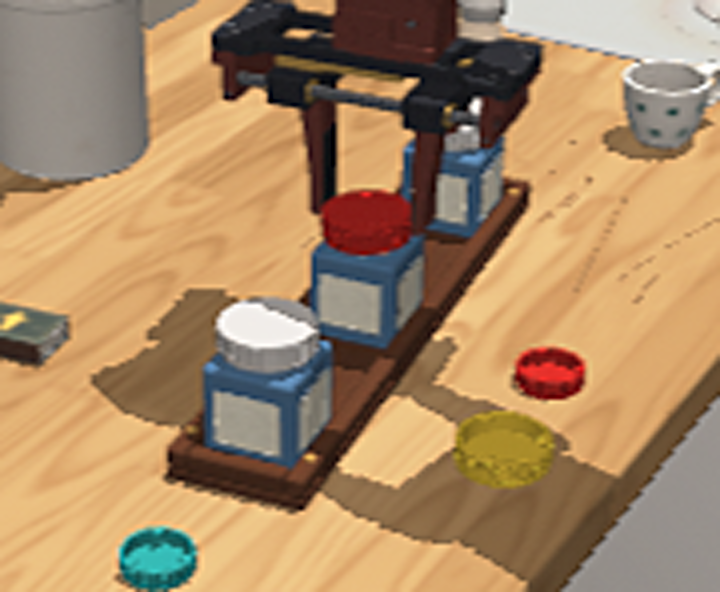

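The jar now looks upright: its face edges are at full height, with the lid at crop (367,220). I'll release it and measure.

Call:
jog_arm --plan '[[-0.4, [0, 0, 0], 0], [-0.6, [0, 0, 0], 0], [-0.8, [0, 0, 0], 0], [-0.8, [0, 0, 0], 0], [-0.8, [0, 0, 0], 0]]'

```text
clock: 8.0
position: [0.4884, -0.0385, 0.2631]
eef_rot: [0.0, 0.656, 0.754, 0.0]
contact_force: [0.6, 0.0, 0.2]
grip_width: 0.0784
grip_force: 0.0
```

```bash
cat > m.py <<'E'
from h import *
import sys
o,R=tool()
def redreg(n,f,box):
    im=snap(n,f); hsv=cv2.cvtColor(im,cv2.COLOR_BGR2HSV)
    red=(((hsv[...,0]<6)|(hsv[...,0]>174))&(hsv[...,1]>150)&(hsv[...,2]>60)).astype(np.uint8)
    x0,y0,x1,y1=box; z=np.zeros_like(red); z[y0:y1,x0:x1]=red[y0:y1,x0:x1]; return z
tag=sys.argv[1]; zr=float(sys.argv[2])   # rim height
z=redreg('side','ms%s.png'%tag,(240,165,300,225))
n,l,s,c=cv2.connectedComponentsWithStats(z); i=1+np.argmax(s[1:,4]); print('obs',s[i],c[i].round(1))
K,Rc,t=cam('side')
def mask(x,y,zr,tilt):   # rendered lid cylinder
    th=np.linspace(0,2*np.pi,60); a=np.radians(8); P=[]
    for h in (0,.018):
        lo=np.c_[.0265*np.cos(th),.0265*np.sin(th),np.full(60,h)]
        ct,st=np.cos(tilt),np.sin(tilt); lo=lo@np.array([[1,0,0],[0,ct,-st],[0,st,ct]])  # +tilt: top leans to +y
        lo=lo@np.array([[np.cos(a),np.sin(a),0],[-np.sin(a),np.cos(a),0],[0,0,1]]); P.append(lo+[x,y,zr])
    q=(Rc@np.vstack(P).T).T+t; q=q@K.T; q=(q[:,:2]/q[:,2:])
    m=np.zeros((420*4,560*4),np.uint8); cv2.fillConvexPoly(m,cv2.convexHull((q*4).astype(np.int32)),1)
    return cv2.resize(m*255,(560,420),interpolation=cv2.INTER_AREA)/255.
ob=(l==i).astype(float)
best=[]
for y in np.arange(-.065,-.02,.0015):
  for dz in (0,.003,.006,.010):
    for ti in (-.2,0,.2,.4):
      x=.4866-.142*(y+.037); m=mask(x,y,zr+dz,ti); best.append((np.minimum(m,ob).sum()/np.maximum(m,ob).sum(),round(x,4),round(y,4),dz,ti))
best.sort(reverse=True)
for b in best[:6]: print(np.round(b,4))
snap('wrist','mw%s.png'%tag)
E
python3 m.py a 0.074
```

```text
clk 8.0 tcp [ 0.4884 -0.0385  0.2631] yang 7.95 z [ 0.  0. -1.] j6 -0.287 F [0.6 0.  0.2] M [-0.02 -0.1   0.  ] w 0.0784 g 0.0
obs [261 182  23  17 325] [271.6 190. ]
[ 0.8491  0.4855 -0.029   0.      0.    ]
[ 0.8482  0.4853 -0.0275  0.      0.    ]
[ 0.8346  0.485  -0.026   0.      0.    ]
[ 0.8331  0.485  -0.026   0.     -0.2   ]
[ 0.8331  0.4857 -0.0305  0.      0.    ]
[ 0.8326  0.4853 -0.0275  0.     -0.2   ]
```

View pics/mwa.png

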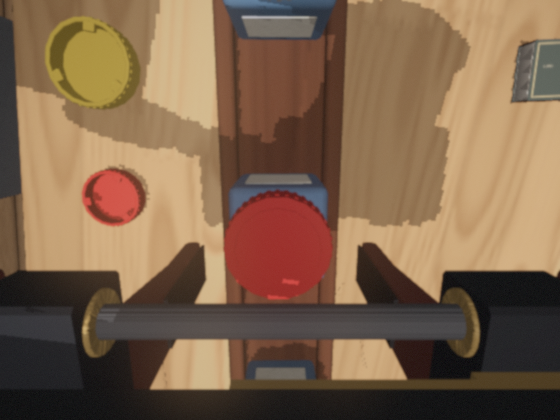

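The jar stands upright. The wrist view shows the lid's disc centred near (279,246), with a width from 225 to 333, square in the lane.

```bash
python3 - <<'E'
from h import *
from scipy.optimize import least_squares
im=cv2.imread('pics/mwa.png'); hsv=cv2.cvtColor(im,cv2.COLOR_BGR2HSV)
red=(((hsv[...,0]<8)|(hsv[...,0]>172))&(hsv[...,1]>150)&(hsv[...,2]>50)).astype(np.uint8); red[:,:215]=0; red[:,345:]=0; red[302:]=0
n,l,s,c=cv2.connectedComponentsWithStats(red); i=1+np.argmax(s[1:,4]); print(s[i],c[i])
cs,_=cv2.findContours((l==i).astype(np.uint8),cv2.RETR_EXTERNAL,cv2.CHAIN_APPROX_NONE); p=max(cs,key=len).reshape(-1,2); p=p[p[:,1]<298]
W=np.array([px2w('wrist',q,.092)[:2] for q in p])
f=least_squares(lambda v:np.hypot(*(W-v[:2]).T)-v[2],[.486,-.03,.0265],loss='soft_l1',f_scale=.001); print(f.x.round(4))
E
```

```text
[ 224  191  109  110 9259] [277.77351766 245.86175613]
[ 0.4861 -0.0277  0.0266]
```

Call:
jog_arm --plan '[[-0.8, [-0.07, 0.18, 0], 0], [-0.8, [0, 0.17, 0], 0], [-0.8, [0, 0, -0.1], 0], [-0.8, [0, 0, -0.1], 0], [-0.8, [0, 0, 0], 0], [-0.8, [0, 0, 0], 0]]'

```text
clock: 8.6
position: [0.4862, -0.028, 0.2566]
eef_rot: [-0.0, 0.656, 0.754, -0.0]
contact_force: [-0.5, -0.7, 0.4]
grip_width: 0.0792
grip_force: 0.0
```

Call:
jog_arm --plan '[[0, [0, 0, 0], 0], [0.3, [0, 0, 0], 0], [0.3, [0, 0, 0], 0], [0.3, [0, 0, 0], 0], [0.3, [0, 0, 0], 0], [0.3, [0, 0, 0], 0]]'

```text
clock: 9.1
position: [0.4862, -0.0281, 0.257]
eef_rot: [-0.0, 0.656, 0.754, -0.0]
contact_force: [-1.3, -0.2, 0.1]
grip_width: 0.0516
grip_force: 30.0
```

Call:
jog_arm --plan '[[0.3, [0, 0, 0], 0.4], [0.3, [0, 0, 0], 0.8], [0.3, [0, 0, 0], 0.8], [0.3, [0, 0, 0], 0.8], [0.3, [0, 0, 0], 0.8], [0.3, [0, 0, 0], 0.8], [0.3, [0, 0, 0], 0.8], [0.3, [0, 0, 0], 0.8], [0.3, [0, 0, 0], 0.8], [0.3, [0, 0, 0], 0.8]]'

```text
clock: 9.93
position: [0.4865, -0.0278, 0.2571]
eef_rot: [0.0, 0.374, 0.928, 0.001]
contact_force: [1.9, 1.0, -0.6]
grip_width: 0.0515
grip_force: 30.0
```

```bash
python3 - <<'E'
from h import *
tool()
E
```

```text
clk 9.93 tcp [ 0.4865 -0.0278  0.2571] yang 46.11 z [ 0.001  0.001 -1.   ] j6 -0.932 F [ 1.9  1.  -0.6] M [ 0.33 -0.36 -0.36] w 0.0515 g 29.998725778765447
```

The 0.36 N·m reaction shows the lid is turning on its thread. I'll keep turning.

Call:
jog_arm --plan '[[0.3, [0, 0, 0], 0.85], [0.3, [0, 0, 0], 0.85], [0.3, [0, 0, 0], 0.85], [0.3, [0, 0, 0], 0.85], [0.3, [0, 0, 0], 0.85], [0.3, [0, 0, 0], 0.85], [0.3, [0, 0, 0], 0.85], [0.3, [0, 0, 0], 0.85], [0.3, [0, 0, 0], 0.85], [0.3, [0, 0, 0], 0.85]]'

```text
clock: 10.77
position: [0.4865, -0.0277, 0.2571]
eef_rot: [0.0, 0.012, 1.0, 0.001]
contact_force: [2.4, 1.7, -0.5]
grip_width: 0.0518
grip_force: 30.0
```

Call:
jog_arm --plan '[[0.3, [0, 0, 0], 0], [0.3, [0, 0, 0], 0], [0.3, [0, 0, 0], 0]]'

```text
clock: 11.02
position: [0.4864, -0.0278, 0.2571]
eef_rot: [0.0, 0.015, 1.0, 0.0]
contact_force: [2.1, 3.0, -0.1]
grip_width: 0.0517
grip_force: 30.0
```

```bash
python3 - <<'E'
from h import *
tool()
E
```

```text
clk 11.02 tcp [ 0.4864 -0.0278  0.2571] yang 88.34 z [ 0.001  0.001 -1.   ] j6 -1.669 F [ 2.1  3.  -0.1] M [ 0.66 -0.44 -0.22] w 0.0517 g 29.99981748733262
```

Call:
jog_arm --plan '[[0.3, [0, 0, 0.05], 0], [0.3, [0, 0, 0.05], 0], [0.3, [0, 0, 0.05], 0], [0.3, [0, 0, 0], 0], [0.3, [0, 0, 0], 0]]'

```text
clock: 11.43
position: [0.4864, -0.0283, 0.2621]
eef_rot: [0.0, 0.014, 1.0, -0.0]
contact_force: [0.1, 0.0, -0.7]
grip_width: 0.0516
grip_force: 30.0
```

```bash
python3 - <<'E'
from h import *
o,_=tool(); im=snap('side','s6.png'); cv2.imwrite('pics/s6c.png',cv2.resize(im[130:290,180:360],None,fx=4,fy=3.7,interpolation=cv2.INTER_CUBIC))
E
```

```text
clk 11.43 tcp [ 0.4864 -0.0283  0.2621] yang 88.42 z [ 0.001 -0.001 -1.   ] j6 -1.671 F [ 0.1  0.  -0.7] M [ 0.06 -0.13  0.01] w 0.0516 g 30.001736729900585
```

View pics/s6c.png

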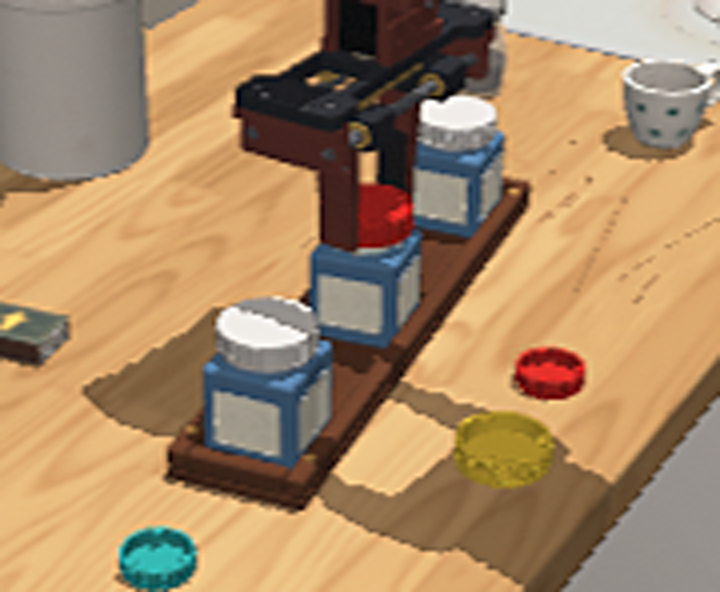

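The jar stands on the board and white neck shows under the lid at crop (380,245). The forces have dropped to about 0, so the lid is free. I'll raise it another 20 mm.

Call:
jog_arm --plan '[[0.3, [0, 0, 0.08], 0], [0.3, [0, 0, 0.08], 0], [0.3, [0, 0, 0.08], 0], [0.3, [0, 0, 0.08], 0], [0.3, [0, 0, 0.08], 0], [0.3, [0, 0, 0.08], 0], [0.3, [0, 0, 0.08], 0], [0.3, [0, 0, 0.08], 0], [0.3, [0, 0, 0.02], 0], [0.3, [0, 0, 0], 0]]'

```text
clock: 12.32
position: [0.4863, -0.028, 0.2816]
eef_rot: [0.0, 0.014, 1.0, -0.0]
contact_force: [0.3, -0.1, -1.0]
grip_width: 0.0514
grip_force: 30.0
```

Call:
jog_arm --plan '[[0.3, [0, 0, 0], 0], [0.3, [0, 0, 0], 0], [0.3, [0, 0, 0], 0], [0.3, [0, 0, 0], 0]]'

```text
clock: 12.65
position: [0.4863, -0.028, 0.2812]
eef_rot: [-0.0, 0.014, 1.0, -0.0]
contact_force: [-0.6, -0.1, 0.2]
grip_width: 0.0514
grip_force: 30.0
```

```bash
python3 - <<'E'
from h import *
o,_=tool(); im=snap('side','s7.png'); cv2.imwrite('pics/s7c.png',cv2.resize(im[130:290,180:360],None,fx=4,fy=3.7,interpolation=cv2.INTER_CUBIC))
E
```

```text
clk 12.65 tcp [ 0.4863 -0.028   0.2812] yang 88.44 z [-0. -0. -1.] j6 -1.671 F [-0.6 -0.1  0.2] M [ 0.03 -0.14  0.03] w 0.0514 g 30.001655195264902
```

View pics/s7c.png

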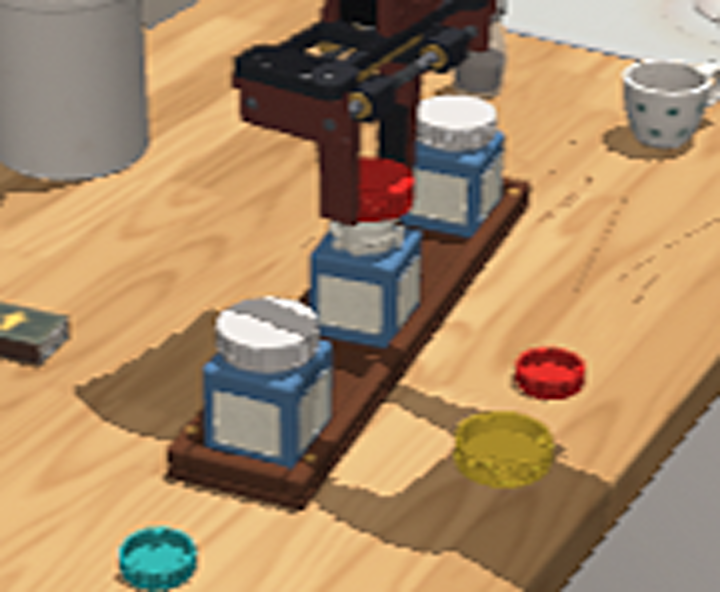

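The lid is held level above the white mouth, with its rim near crop (385,215) and the neck at (370,235). The jar and its neighbours are standing in the lane, so I'll hand the job in.

```bash
python3 -c "
from cell import ctrl
print(ctrl.finish_job())"
```

```text
the job is handed in; nothing more can be done
None
```

I handed the job in at about 12.7 s: the jar stands upright in the lane and its red lid is unscrewed and held level about 10 mm above the mouth. The cup and both neighbour jars look undisturbed in the last picture; I didn't recheck the tin, salt shaker and matchbox at the end, and `finish_job()` returned no verdict.

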